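# Fill the glass on the kitchen carousel and bring it to the front

### The arm

A 6-joint arm with a two-finger parallel gripper is mounted at the origin on a cart in front of the work surface, level with it; the furniture and walls round the work are solid. World frame = base frame: x ahead of the robot, y to its left, z up, the work surface at z = 0. Lengths are in mm, angles in rad, forces in N, time in s.
With the tool pointing down it reaches from about 275 to 1000 mm from the base axis. Payload 8.4 kg.
Tool frame: the origin (TCP) lies between the finger pads, 19 mm behind the fingertips; this is the grasp point; z points along the fingers, y is the line along which they close (so a half turn about z gives the same grasp; the last joint's range is limited). The gripper opens to 85 mm and grips with 20 to 120 N. Pads are 22 mm wide; open, the fingers measure 114 mm over their backs; the gripper's body (76 mm by 85 mm) begins 54 mm behind the grasp point. The pads swing forward as they close: fully open they stand 13 mm farther back than shut.
Start: joints at [-1.253, 0.353, 1.633, -0, 1.155, -0.002], TCP at [196.484, -593.314, 249.981] pointing down, gripper open.
Joint ranges: [-2.63, 2.63], [-0.92, 2.1], [0.06, 2.66], [-1.3, 4.44], [0, 2.69], [-3.02, 3.02]. Speed limits (rad/s): [2.22, 2.22, 2.79, 3.14, 3.14, 3.14].

### API

Orientations are given as [roll, pitch, yaw] about the fixed x, y, z axes, in that order (R = Rz(yaw) Ry(pitch) Rx(roll)).
In Python, from rig import r, cams gives the robot as it stands.
- The arm moves only by the shell command python3 -m handwheel 'ROWS' [FORCE]. ROWS is 1 to 5 rows, one to a line, with the numbers parted by commas; each row has 7 numbers: a rotation vector rx, ry, rz in rad, then dx, dy, dz in mm, then the opening from 0.0 (shut) to 1.0 (fully open); each row shifts and turns the commanded pose from where the row before left it, along the tool's axes as they then stand; what a row does not reach is not made up. A row lasts 1/12 s, in which the tool goes at most 41.7 mm and 0.125 rad, less where a joint would pass 70% of its speed; a pose out of reach is approached as far as the arm can. The fingers move at their own pace and stop on an object; FORCE is the grip in N (left out, the last holds). Time passes only in rows, so rows that do not move let the fingers close. It prints the time, the measured TCP pose, the force, the opening and the grip force at its end. Input that does not fit is refused with a message, and nothing moves.
- r.sense(): the state, without advancing time (a new reading comes with each control period).
- cams.grab_frame(name): name is "scene" or "top" or "wrist"; returns the picture (480x640x3 uint8, red, green, blue); there is no depth.
- cams.camera_params(name): a dict with "fx", "fy", "cx", "cy" (pixels), "rvec" (rotation vector, rad) and "tvec" (3), from world to camera coordinates, as OpenCV has them. Camera axes: x right, y down, z forward; pixel columns grow to the right and rows downward; lengths in mm; the calibration is good to about 2 mm. A picture is of the moment at which its call begins: read the wrist's pose just before it. camera_params takes no time and is no camera call; for the wrist camera it gives the pose at the moment of the call.
- r.sign_off(): hands the job in; it is judged then, once.
The state is a dict: "clock": time; "qpos": joint angles; "qvel": joint speeds; "joint_efforts": joint torques, N m; "eef_pos": TCP position; "tcp_rot": TCP orientation; "contact_force": force on the tool from outside, world axes, zero at the start; "wrist_torque": the same for the moment, N m; "opening": opening from 0.0 (shut) to 1.0 (fully open); "grasp_force": force on a finger pad.
Only numpy, scipy, OpenCV 4.12 (cv2) and the standard library are available. Lean on these libraries where they do the work, as an engineer would, in place of code of your own. Each camera call takes 0.05 s, during which the arm holds its last target. There are 200 camera calls.

### The job

Pick up the narrow white dish by its grip tab, tip the three nuts out of it into the open glass that stands on the kitchen carousel, without touching the nuts with the fingers, and set the dish back down upright on the worktop, let go. Then take the carousel by its centre handle and turn it until the glass stands squarely at the front, in line with the pointer on the foot, and finish still gripping the handle, holding the turntable still. Keep the glass, the tin, the canister and the pot standing upright on the carousel, and leave the timer, the butter and the mandarin alone.

Things in the scene. Friction and masses are not known exactly. Their poses are not given: they have to be found in the camera images.
- foot: dark foot of the carousel, fixed: disc of 100 mm radius, 12 mm high, with a flat pointer tongue whose round end (18 mm) sticks out past the turntable's edge, 136 mm from the axis. Origin: on the turntable's axis at worktop height; z up. Its -x axis is the carousel's front (towards the robot, give or take 0.25 rad), through the pointer; the glass is at the front when it stands over this line
- turntable: light wooden disc, 125 mm radius, floor 23 mm and rim top 35 mm above the worktop. Turns both ways about the vertical axis through its origin (13 mm above the worktop); light friction (0.06 N m), stays where left. Its y axis runs along the handle bar. Its four things stand about 76 mm out; the glass starts near its +y or -y, a quarter turn (give or take 0.4 rad) left or right of the front
- handle (a point): grip point of the centre handle: a light wooden bar 52 mm long, 14 mm wide, 30 mm high (166 to 196 mm above the worktop) on a steel post of 16 mm diameter on the turntable's axis. The point is on the axis, 185 mm above the worktop, 11 mm below the bar's top. Axes as the turntable's: the bar is long along y, so fingers close along x
- glass: clear open glass tumbler, the only open vessel on the carousel, 77 mm diameter, 89 mm high, mouth about 68 mm wide inside, inner floor 11 mm above its underside; loose on the turntable, 0.22 kg. Origin: centre of the underside (rim 89 mm above it), z up
- dish: narrow white dish, loose, 0.11 to 0.22 kg: open trough along x, 125 mm long, 40 mm wide (34 inside), walls 30 mm high. Floor 4 mm thick, flat from x = -59 to 30 mm, then a ramp rising at 20 degrees to the open front lip, so the nuts roll out only when the front is tipped down over 20 degrees. Grip tab behind the rear wall. Origin: underside, below the trough's middle; z up
- dish_tab (a point): grip point of the dish's upright tab: the tab is 30 mm long (x), 13 mm wide (y, fingers close along it), from 20 to 62 mm above the underside, its front face 9 mm behind the rear wall. The point is in its middle plane at x = -86 mm of the dish, 44 mm above the underside. Axes as the dish's
- dish_lip (a point): middle of the open front lip of the dish, on top of the ramp: x = 62 mm, 18 mm above the dish's underside. Axes as the dish's
- nut_0: a nut: brown wooden-looking ball of 25 mm diameter, 12 g, lying loose in the trough of the dish at first and free to roll. Origin: centre of the ball (its axes turn as it rolls)
- nut_1: a nut: brown wooden-looking ball of 25 mm diameter, 12 g, lying loose in the trough of the dish at first and free to roll. Origin: centre of the ball (its axes turn as it rolls)
- nut_2: a nut: brown wooden-looking ball of 25 mm diameter, 12 g, lying loose in the trough of the dish at first and free to roll. Origin: centre of the ball (its axes turn as it rolls)
- canister: plain white ceramic canister with a knobbed lid, 72 mm diameter, 85 mm high with the knob, closed, standing loose on the turntable about 76 mm from its axis. Origin: centre of the underside, z up. It rides along and must stay upright
- tin: preserve tin, 76 mm diameter, 58 mm high, closed, standing loose on the turntable about 76 mm from its axis. Origin: centre of the underside, z up. It rides along and must stay upright
- pot: low round white pot with a flat lid, 69 mm diameter, 41 mm high, closed, standing loose on the turntable about 76 mm from its axis. Origin: centre of the underside, z up. It rides along and must stay upright
- timer: round kitchen timer, 70 mm across, 43 mm high. It stands loose beside the work and must be left where it is. Origin: centre of the underside
- butter: block of butter, 73 x 102 x 37 mm. It stands loose beside the work and must be left where it is. Origin: centre of the underside
- mandarin: mandarin, 61 mm across, 50 mm high. It stands loose beside the work and must be left where it is. Origin: centre of the underside

How it is judged:
By the outcome, as a careful person would: the job done as asked, in the order asked, and still so for the second after the job is handed in, while the arm keeps its last pose, push and grip.
It also fails if it takes over 72 s, if anything falls off the work surface, if the arm or the gripper's body presses on something with over 40 N, if the wrist force passes 120 N, or if a joint passes its speed limit or range.

## Working session

There is one attempt and no reset: what is moved stays moved. The work goes in short steps, Python scripts to look and compute and a shell command to move; the robot and the scene stay as the last step left them, time stands still between calls to the robot, and variables do not carry over. Pictures are saved under pics/ and viewed, at most 10 in all, crops included, and the job is handed in when it is done.

```bash
mkdir -p pics; ls
python3 - <<'E'
from rig import r,cams
import cv2
for n in("scene","top"):
    cv2.imwrite(f"pics/{n}0.png",cams.grab_frame(n)[:,:,::-1]); print(n,cams.camera_params(n))
print(r.sense())
E
```

```text
pics
scene {'fx': 596.7038382497336, 'fy': 596.7038382497336, 'cx': 318.69255833349723, 'cy': 235.13050069122482, 'rvec': array([ 2.26453501, -0.03886858,  0.02042702]), 'tvec': array([-516.91785152,  220.73660438, 1429.96475835])}
top {'fx': 580.0326433319867, 'fy': 580.0326433319867, 'cx': 321.9884129347391, 'cy': 242.34668792641045, 'rvec': array([ 2.15567308, -2.16902642,  0.14992813]), 'tvec': array([ 166.37828487,  514.9298613 , 1406.06016685])}
{'clock': 0.1, 'qpos': array([-1.25339758e+00,  3.53629774e-01,  1.63401584e+00,  1.38025441e-05,
        1.15520347e+00, -2.41565461e-03]), 'qvel': array([-8.45069927e-04, -1.39606839e-03, -1.40795933e-03,  6.87883653e-04,
       -6.07751376e-05,  3.15861737e-04]), 'joint_efforts': array([ 2.11347315e-04, -6.06359124e+01, -3.42818356e+01, -9.50563481e-05,
        3.93084061e-03, -1.38737124e-05]), 'eef_pos': array([ 196.3693103 , -592.94733227,  249.32375338]), 'tcp_rot': array([-3.14033626e+00, -1.56556714e-05,  3.19808808e-01]), 'contact_force': array([ 0.40096314, -0.2069177 , -0.49975194]), 'wrist_torque': array([-0.0300591 , -0.00280438, -0.00905919]), 'grasp_force': 0.0, 'opening': 0.994408191157253}
```

View pics/scene0.png

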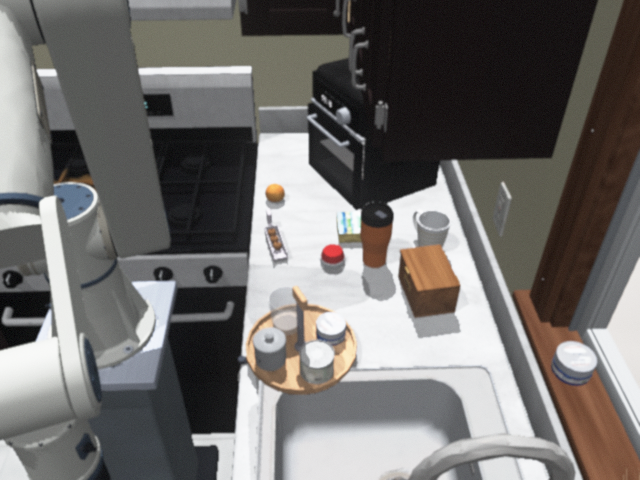

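View pics/top0.png

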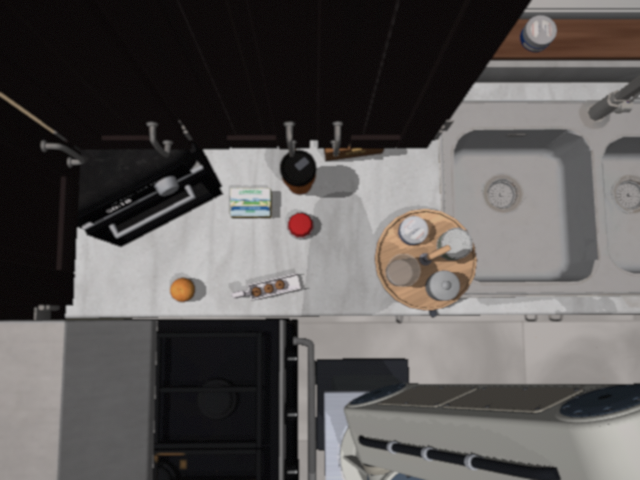

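The scene view shows the carousel around (302,347), with the glass at (285,312) and the dish at (275,243), its tab at (268,217). In the top view the dish runs from its tab at (237,290) to its lip at (302,283). The glass is at (403,270), the pointer at (433,313), and the turntable is centred near (427,260).

```bash
cat > h.py <<'E'
import numpy as np, cv2
from scipy.spatial.transform import Rotation as R
def ray(p,u,v):
    M=R.from_rotvec(p["rvec"]).as_matrix(); t=np.array(p["tvec"])
    d=M.T@np.array([(u-p["cx"])/p["fx"],(v-p["cy"])/p["fy"],1]); return -M.T@t,d
def onz(p,u,v,z):
    c,d=ray(p,u,v); return c+d*(z-c[2])/d[2]
def proj(p,X):
    M=R.from_rotvec(p["rvec"]).as_matrix(); q=M@np.array(X)+np.array(p["tvec"])
    return q[0]/q[2]*p["fx"]+p["cx"],q[1]/q[2]*p["fy"]+p["cy"]
E
python3 - <<'E'
from h import *
from rig import cams
t=cv2.imread("pics/top0.png"); p=cams.camera_params("top")
cv2.imwrite("pics/topc.png",cv2.resize(t[200:325,225:485],None,fx=3,fy=3,interpolation=cv2.INTER_CUBIC))
print(onz(p,237,290,62),onz(p,302,283,18),onz(p,403,270,60),onz(p,427,260,35),onz(p,433,313,6))
hsv=cv2.cvtColor(t,cv2.COLOR_BGR2HSV)
m=cv2.inRange(hsv,(5,60,90),(22,190,255)); m[:, :370]=0;m[:,490:]=0;m[:200]=0;m[330:]=0
c=max(cv2.findContours(m,0,1)[0],key=cv2.contourArea); e=cv2.fitEllipse(cv2.convexHull(c)); print(e, onz(p,*e[0],35))
E
```

```text
[398.10357581 368.0279884   62.        ] [416.34896134 213.26880342  18.        ] [443.87545209 -31.86943534  60.        ] [470.17969663 -95.6403559   35.        ] [ 340.3469714  -112.33740808    6.        ]
((425.2757873535156, 259.2053527832031), (99.8874740600586, 102.1426773071289), 135.98361206054688) [472.17354212 -91.43308546  35.        ]
```

View pics/topc.png

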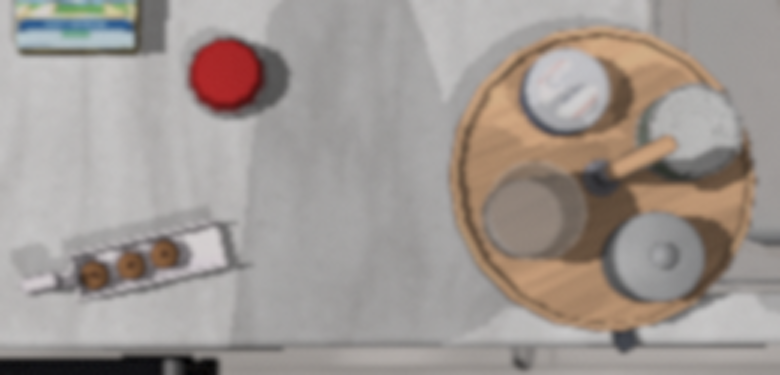

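The crop shows the nuts at (93,275), (130,265) and (165,253), the dish lip on the right at about (235,245), and the tab at (40,283). The glass is around (540,210), the handle bar runs from (610,176) to (675,145), and the pointer is at (625,338). I'll start by turning the tool parallel to the dish and moving up in front of the carousel for a closer look.

```bash
python3 -m handwheel '0,0,-0.125,0,0,0,1
0,0,-0.125,0,0,0,1
0,0,-0.125,0,0,0,1
0,0,-0.125,0,0,0,1
0,0,-0.125,0,0,0,1'
python3 -m handwheel '0,0,-0.125,0,0,0,1
0,0,-0.125,0,0,0,1
0,0,-0.125,0,0,0,1
0,0,-0.125,0,0,0,1
0,0,-0.125,0,0,0,1'
python3 -m handwheel '0,0,-0.125,0,0,0,1
0,0,0,20,8,-9,1
0,0,0,34,14,-9,1
0,0,0,34,14,-9,1
0,0,0,34,14,-9,1'
python3 -m handwheel '0,0,0,34,14,-9,1
0,0,0,34,14,-9,1
0,0,0,34,14,-9,1
0,0,0,34,14,-9,1
0,0,0,34,14,-9,1'
python3 -m handwheel '0,0,0,34,14,-9,1
0,0,0,34,14,-9,1
0,0,0,34,14,-9,1
0,0,0,20,14,-9,1
0,0,0,0,0,0,1'
python3 - <<'E'
from rig import r,cams
import cv2
print(cams.camera_params("wrist"))
cv2.imwrite("pics/w1.png",cams.grab_frame("wrist")[:,:,::-1])
E
```

```text
clock: 0.52
eef_pos: [196.4, -593.0, 249.5]
tcp_rot: [-3.141, -0.001, 0.951]
contact_force: [0.3, -0.1, 0.7]
opening: 1.003
grasp_force: 0.0
clock: 0.93
eef_pos: [196.4, -593.0, 249.5]
tcp_rot: [-3.141, -0.001, 1.576]
contact_force: [0.4, 0.2, 0.2]
opening: 0.996
grasp_force: 0.0
clock: 1.35
eef_pos: [230.9, -464.4, 285.6]
tcp_rot: [-3.141, -0.001, 1.694]
contact_force: [1.9, -0.5, 1.1]
opening: 1.0
grasp_force: 0.0
clock: 1.77
eef_pos: [279.2, -286.9, 331.1]
tcp_rot: [-3.142, -0.0, 1.694]
contact_force: [1.8, 0.6, 0.7]
opening: 0.998
grasp_force: 0.0
clock: 2.18
eef_pos: [321.4, -157.7, 368.6]
tcp_rot: [3.138, 0.0, 1.698]
contact_force: [-0.3, -0.8, -0.3]
opening: 0.994
grasp_force: 0.0
{'fx': 353.370833483509, 'fy': 353.370833483509, 'cx': 323.2127295362957, 'cy': 241.37093542343902, 'rvec': array([-2.86052989, -0.18126459, -0.02917623]), 'tvec': array([-300.8798941 , -257.45266937,  438.01729038])}
```

View pics/w1.png

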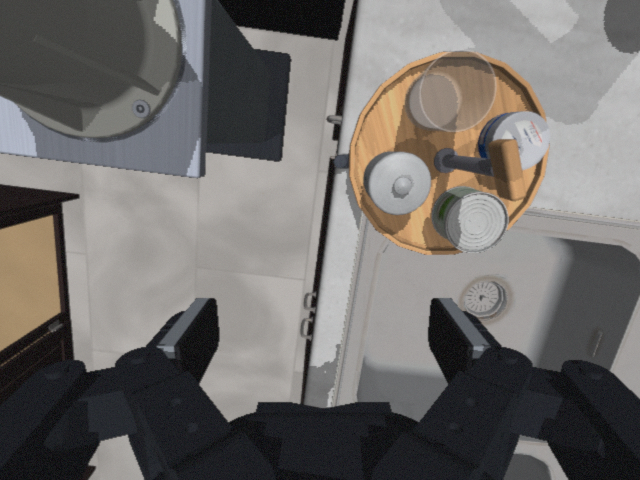

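The wrist view shows the glass rim centred at (457,91), the pointer tongue at (342,161), the turntable at about (450,153), and the handle bar at about (508,168) with its long axis near vertical in the picture. I'll work out positions from this.

Run:
```python
from h import *
np.set_printoptions(precision=1,suppress=True)
p={'fx': 353.37,'fy':353.37,'cx':323.213,'cy':241.371,'rvec':np.array([-2.86052989,-0.18126459,-0.02917623]),'tvec':np.array([-300.8798941,-257.45266937,438.01729038])}
im=cv2.imread("pics/w1.png");hsv=cv2.cvtColor(im,cv2.COLOR_BGR2HSV)
m=cv2.inRange(hsv,(8,70,90),(22,255,255)); m[:, :345]=0; m[:40]=0; m[270:]=0
m=cv2.morphologyEx(m,cv2.MORPH_OPEN,np.ones((3,3)))
c=np.vstack([k for k in cv2.findContours(m,0,1)[0] if cv2.contourArea(k)>60])
H=cv2.convexHull(c)[:,0].astype(float)
W=np.array([onz(p,u,v,35)[:2] for u,v in H])
(x,y),rad=cv2.minEnclosingCircle(W.astype(np.float32)); print("axis",x,y,rad)
print("pointer",onz(p,342,161,8),onz(p,333,161,8))
print("glass rim",onz(p,457.5,91,112),[onz(p,*q,112) for q in((419,91),(496,91),(457,51),(457,131))])
print("bar ends z196",[onz(p,*q,196) for q in((495,140),(521,139),(498,199),(524,198))])
pt={k:v for k,v in p.items()}
from rig import cams
t=cams.camera_params("top")
print("top: bar",onz(t,428.5,259,180),onz(t,450,248.5,190),"glass rim",onz(t,225+547/3,200+211/3,112),"tab",onz(t,225+40/3,200+283/3,62),"lip corners",onz(t,225+232/3,200+224/3,30),onz(t,225+243/3,200+266/3,30),"rear corners",onz(t,225+65/3,200+243/3,30),onz(t,225+85/3,200+299/3,30))
print("nuts",[onz(t,225+a/3,200+b/3,16.5) for a,b in((93,275),(130,265),(165,253))])
```

```text
axis 473.8031005859375 -92.39470672607422 126.04041290283203
pointer [ 342.9 -111.2    8. ] [ 330.9 -112.7    8. ]
glass rim [441.4 -24.3 112. ] [array([403.2, -29.2, 112. ]), array([479.6, -19.4, 112. ]), array([432.7,  10.9, 112. ]), array([449.7, -61.7, 112. ])]
bar ends z196 [array([451.6, -70.8, 196. ]), array([472.3, -67.3, 196. ]), array([ 466.5, -117.1,  196. ]), array([ 488.1, -113.5,  196. ])]
top: bar [458.7 -70.7 180. ] [ 480.7 -117.   190. ] glass rim [439. -34. 112.] tab [387.7 364.7  62. ] lip corners [436.2 212.1  30. ] [401.7 203.2  30. ] rear corners [421.4 348.8  30. ] [375.7 332.1  30. ]
nuts [array([395.7, 327.1,  16.5]), array([403.8, 296.7,  16.5]), array([413.5, 267.8,  16.5])]
```

```bash
python3 -m handwheel '0,0,0,15,5,2,1
0,0,0,30,9,6,0.8
0,0,0,30,9,6,0.8
0,0,0,30,9,6,0.6
0,0,0,30,9,6,0.6'
python3 -m handwheel '0,0,0,30,9,6,0.6
0,0,0,30,9,6,0.6
0,0,0,30,9,6,0.6
0,0,0,30,9,6,0.6
0,0,0,30,9,6,0.6'
python3 -m handwheel '0,0,0,30,9,6,0.6
0,0,0,30,9,6,0.6
0,0,0,20,5,3,0.6
0,0,0,10,0,0,0.6
0,0,0,0,0,0,0.6'
python3 -m handwheel '0,0,0,0,0,0,0.6
0,0,0,0,0,0,0.6'
python3 - <<'E'
from rig import r,cams
import cv2,pickle
p=cams.camera_params("wrist")
cv2.imwrite("pics/w2.png",cams.grab_frame("wrist")[:,:,::-1]); pickle.dump(p,open("w2.pkl","wb"))
E
```

```text
clock: 2.65
eef_pos: [343.6, -21.3, 340.3]
tcp_rot: [-3.141, 0.0, 1.693]
contact_force: [0.4, 0.5, -1.0]
opening: 0.603
grasp_force: 0.0
clock: 3.07
eef_pos: [370.1, 133.3, 310.2]
tcp_rot: [-3.141, 0.001, 1.694]
contact_force: [0.3, -0.2, -0.3]
opening: 0.598
grasp_force: 0.0
clock: 3.48
eef_pos: [381.7, 225.4, 295.2]
tcp_rot: [-3.14, 0.001, 1.696]
contact_force: [0.3, 0.2, -0.9]
opening: 0.597
grasp_force: 0.0
clock: 3.65
eef_pos: [381.7, 223.5, 296.0]
tcp_rot: [-3.141, 0.001, 1.694]
contact_force: [0.1, 0.1, 0.6]
opening: 0.598
grasp_force: 0.0
```

View pics/w2.png

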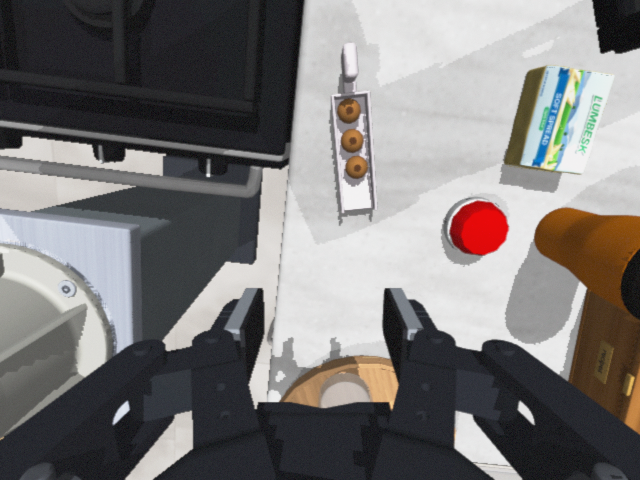

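The wrist view shows the tab at about (349,60), the dish's rear corners at (331,94) and (371,92), its front corners at (341,216) and (377,212), and the nuts at (349,110), (352,141) and (357,167).

Run:
```python
from h import *
import pickle
np.set_printoptions(precision=1,suppress=True)
p=pickle.load(open("w2.pkl","rb"))
im=cv2.imread("pics/w2.png");hsv=cv2.cvtColor(im,cv2.COLOR_BGR2HSV)
q=[onz(p,u,v,30)[:2] for u,v in((331,94),(371,92),(341,216),(377,212))]; print(*q)
b=(q[0]+q[1])/2; f=(q[2]+q[3])/2; d=f-b; print("rear",b,"front",f,np.linalg.norm(d),"yaw",np.arctan2(d[1],d[0]))
print("tab top rear/front",onz(p,349.5,43,62)[:2],onz(p,349.5,80,62)[:2])
m=cv2.inRange(hsv,(5,90,40),(22,255,220)); m[:, :330]=0; m[:,380:]=0;m[:90]=0;m[190:]=0
for c in cv2.findContours(m,0,1)[0]:
  if cv2.contourArea(c)>80: u,_=cv2.minEnclosingCircle(c); print("nut",onz(p,*u,16.5)[:2])
for v in range(38,84,4):
  row=im[v,325:380].astype(int).mean(1).round().astype(int); print(v,row[10:40])
```

```text
[376.2 339. ] [416.6 345.9] [403.8 214. ] [443.1 223.5]
rear [396.4 342.5] front [423.5 218.8] 126.6140686841851 yaw -1.3557017162529716
tab top rear/front [387.2 379.9] [391.6 349.3]
nut [413.8 269.2]
nut [404.8 296.9]
nut [397.  326.8]
38 [207 203 204 203 204 202 202 203 204 205 206 208 204 201 199 201 202 202
 204 199 201 201 202 202 199 202 205 206 209 211]
42 [203 201 200 202 203 203 202 204 203 203 202 203 205 205 203 200 200 210
 210 205 201 201 201 201 200 203 200 205 205 205]
46 [202 202 202 203 203 206 203 190 183 218 232 239 241 241 241 242 241 240
 236 228 213 189 202 198 200 199 201 202 200 205]
50 [204 203 202 204 205 205 182 126 150 204 226 236 241 242 242 241 241 241
 238 229 213 188 201 203 207 204 204 205 204 205]
54 [203 203 203 204 202 186 132  94 123 167 207 233 240 241 241 241 241 241
 238 232 221 198 192 209 210 208 207 209 207 208]
58 [204 203 204 202 199 177 103  83 103 149 186 217 237 241 241 241 241 241
 240 235 226 207 187 211 214 215 215 213 215 215]
62 [205 202 201 202 200 177 114  88  97 141 178 199 225 240 241 241 241 241
 240 236 228 209 182 209 214 210 213 213 215 215]
66 [203 204 205 206 205 186 136  88  86 120 164 190 209 222 233 240 240 241
 240 238 230 215 193 195 208 210 210 212 211 212]
70 [207 202 204 203 205 203 175  99  80 108 149 182 206 227 239 240 240 240
 241 239 232 221 200 182 206 210 207 208 209 211]
74 [207 207 207 208 190 139 120  91  84  93 124 154 182 213 219 217 215 213
 212 206 194 177 172 194 211 211 211 212 215 216]
78 [207 209 209 184 128 119 114  96  83  81  80  83  83  85  90  86  90  89
  89  99 138 191 208 212 211 213 213 212 212 211]
82 [205 208 204 184 126 118 113 106  95 108 105  96  95  95  98 100 113 159
 216 222 210 194 206 214 213 212 214 212 214 215]
```

```bash
python3 -m handwheel '0,0,-0.093,0,0,0,0.5
0,0,0,20,6,20,0.5
0,0,0,30,8,25,0.5
0,0,0,30,8,25,0.5
0,0,0,30,8,25,0.5'
python3 -m handwheel '0,0,0,20,6,25,0.5
0,0,0,7,3,15,0.5
0,0,0,0,0,0,0.5
0,0,0,0,0,0,0.5'
```

```text
clock: 4.12
eef_pos: [388.0, 338.9, 200.8]
tcp_rot: [3.14, -0.001, 1.786]
contact_force: [1.2, -0.2, 1.2]
opening: 0.502
grasp_force: 0.0
clock: 4.45
eef_pos: [390.2, 365.9, 160.8]
tcp_rot: [-3.14, 0.001, 1.788]
contact_force: [-0.3, 0.2, -0.2]
opening: 0.5
grasp_force: 0.0
```

```bash
python3 -m handwheel '0,0,0,0,0,20,0.5
0,0,0,0,0,25,0.5
0,0,0,0,0,25,0.5
0,0,0,0,0,20,0.5
0,0,0,0,0,14,0.5'
python3 -m handwheel '0,0,0,0,0,12,0.5
0,0,0,0,0,0,0.5
0,0,0,0,0,0,0.5'
python3 -m handwheel '0,0,0,0,0,0,0.3
0,0,0,0,0,0,0.2
0,0,0,0,0,0,0.1
0,0,0,0,0,0,0
0,0,0,0,0,0,0' 40
python3 -m handwheel '0,0,0,0,0,0,0
0,0,0,0,0,0,0
0,0,0,0,0,0,0
0,0,0,0,0,0,0
0,0,0,0,0,0,0' 50
python3 -m handwheel '0,0,0,0,0,-2,0
0,0,0,0,0,-4,0
0,0,0,0,0,-6,0
0,0,0,0,0,-8,0
0,0,0,0,0,-8,0'
python3 - <<'E'
from rig import r,cams
import cv2,pickle
p=cams.camera_params("wrist");print(r.sense()["contact_force"])
cv2.imwrite("pics/w3.png",cams.grab_frame("wrist")[:,:,::-1]); pickle.dump(p,open("w3.pkl","wb"))
E
```

```text
clock: 4.87
eef_pos: [390.9, 365.7, 57.3]
tcp_rot: [3.141, -0.0, 1.786]
contact_force: [-0.8, -0.4, 0.5]
opening: 0.498
grasp_force: 0.0
clock: 5.12
eef_pos: [390.9, 366.6, 45.9]
tcp_rot: [3.141, -0.0, 1.787]
contact_force: [-0.4, 0.3, 1.0]
opening: 0.499
grasp_force: 0.0
clock: 5.53
eef_pos: [390.9, 367.5, 46.2]
tcp_rot: [3.14, -0.001, 1.788]
contact_force: [0.1, -1.6, 7.6]
opening: 0.149
grasp_force: 40.6
clock: 5.95
eef_pos: [390.8, 367.5, 46.2]
tcp_rot: [3.14, -0.001, 1.788]
contact_force: [-1.0, -1.8, 7.9]
opening: 0.148
grasp_force: 49.0
clock: 6.37
eef_pos: [390.2, 367.0, 73.8]
tcp_rot: [-3.141, 0.0, 1.788]
contact_force: [-1.4, -0.0, -2.6]
opening: 0.145
grasp_force: 48.7
[-1.40135734 -0.01276464 -2.57676421]
```

View pics/w3.png

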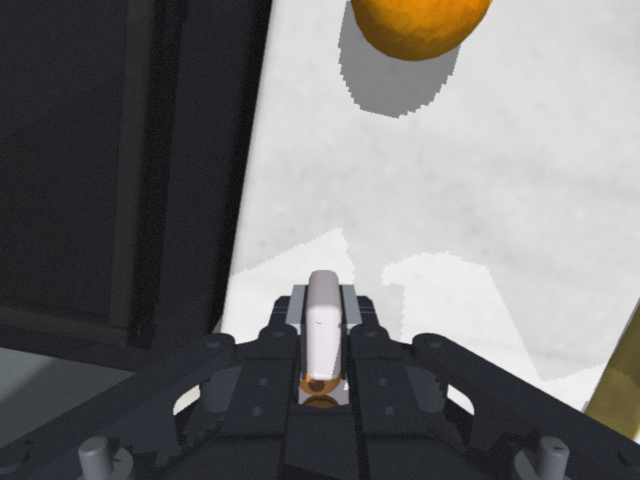

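The tab is gripped squarely at about (323,330) and the nuts stay in the trough below it. I'll carry the dish to the glass gently.

```bash
python3 -m handwheel '0,0,0,-3,0,-10,0
0,0,0,-6,-1,-12,0
0,0,0,-10,-1.5,-14,0
0,0,0,-14,-2,-14,0
0,0,0,-18,-2.5,-14,0'
python3 -m handwheel '0,0,0,-20,-3,-12,0
0,0,0,-20,-3,-10,0
0,0,0,-20,-3,-6,0
0,0,0,-20,-3,-4,0
0,0,0,-20,-3,-2,0'
python3 -m handwheel '0,0,0,-18,-2.7,0,0
0,0,0,-16,-2.4,0,0
0,0,0,-14,-2,0,0
0,0,0,-11,-1.7,0,0
0,0,0,-9,-1.5,0,0'
python3 -m handwheel '0,0,0,-6,-1,0,0
0,0,0,-4,-0.6,0,0
0,0,0,-2,-0.4,0,0
0,0,0,0,0,0,0
0,0,0,0,0,0,0'
python3 - <<'E'
from rig import r,cams
import cv2
s=cams.grab_frame("scene")[:,:,::-1];t=cams.grab_frame("top")[:,:,::-1]
f=lambda a:cv2.resize(a,(800,300),interpolation=cv2.INTER_CUBIC)
cv2.imwrite("pics/b4.png",cv2.vconcat([f(s[220:400,200:500][:113]) if 0 else cv2.resize(s[200:350,180:380],(400,300),interpolation=2),cv2.resize(t[190:340,300:500],(400,300),interpolation=2)]))
E
```

```text
clock: 6.83
eef_pos: [394.5, 315.3, 138.4]
tcp_rot: [3.141, -0.0, 1.788]
contact_force: [0.0, -0.0, -1.3]
opening: 0.143
grasp_force: 48.9
clock: 7.25
eef_pos: [401.4, 213.6, 172.5]
tcp_rot: [3.14, -0.0, 1.788]
contact_force: [0.8, 0.5, -2.9]
opening: 0.145
grasp_force: 48.9
clock: 7.67
eef_pos: [405.8, 145.1, 171.6]
tcp_rot: [3.141, -0.0, 1.787]
contact_force: [-0.4, -0.2, -2.2]
opening: 0.141
grasp_force: 48.9
clock: 8.08
eef_pos: [406.6, 134.4, 171.0]
tcp_rot: [3.142, -0.0, 1.788]
contact_force: [0.7, -0.7, -1.2]
opening: 0.149
grasp_force: 48.9
```

View pics/b4.png

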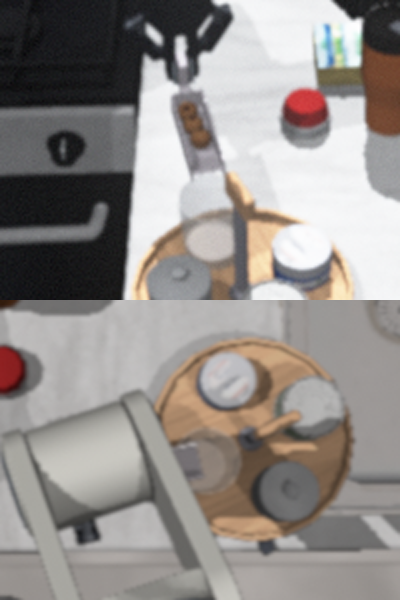

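The scene half shows the dish above the near side of the glass with three nuts mid-trough at (192,125). In the top half the lip at about (200,460) lies inside the mouth, short of its centre at about (215,460). I'll tilt slowly about the lip.

```bash
python3 -m handwheel '0,0.03,0,-0.8,0,-4.4,0
0,0.04,0,-1.1,0,-5.9,0
0,0.04,0,-1.1,0,-5.9,0
0,0.04,0,-1.1,0,-5.9,0
0,0.03,0,-0.8,0,-4.4,0'
python3 -m handwheel '0,0.02,0,-0.6,0,-3,0
0,0.01,0,-0.3,0,-1.5,0
0,0,0,0,0,0,0
0,0,0,0,0,0,0
0,0,0,0,0,0,0'
python3 -m handwheel '0,0.02,0,-0.6,0,-3,0
0,0.02,0,-0.6,0,-3,0
0,0.02,0,-0.6,0,-3,0
0,0.02,0,-0.6,0,-3,0
0,0.02,0,-0.6,0,-3,0'
python3 -m handwheel '0,0.02,0,-0.6,0,-3,0
0,0.02,0,-0.6,0,-3,0
0,0.02,0,-0.6,0,-3,0
0,0.02,0,-0.6,0,-3,0
0,0.02,0,-0.6,0,-3,0'
python3 -m handwheel '0,0.01,0,-0.3,0,-1.5,0
0,0,0,0,0,0,0
0,0,0,0,0,0,0
0,0,0,0,0,0,0
0,0,0,0,0,0,0'
python3 - <<'E'
from rig import r,cams
import cv2
s=cams.grab_frame("scene")[:,:,::-1];t=cams.grab_frame("top")[:,:,::-1]
cv2.imwrite("pics/b5.png",cv2.hconcat([cv2.resize(s[200:350,180:380],(400,300),interpolation=2),cv2.resize(t[190:340,300:500],(400,300),interpolation=2)]))
E
```

```text
clock: 8.6
eef_pos: [408.2, 127.7, 197.5]
tcp_rot: [3.141, -0.182, 1.789]
contact_force: [0.0, -0.8, -2.7]
opening: 0.148
grasp_force: 48.9
clock: 9.02
eef_pos: [408.2, 126.0, 201.1]
tcp_rot: [-3.141, -0.21, 1.788]
contact_force: [-0.2, 0.3, -1.7]
opening: 0.146
grasp_force: 48.9
clock: 9.43
eef_pos: [409.6, 119.6, 215.0]
tcp_rot: [-3.141, -0.31, 1.789]
contact_force: [-0.3, 0.0, -2.3]
opening: 0.145
grasp_force: 48.9
clock: 9.85
eef_pos: [411.5, 111.5, 228.3]
tcp_rot: [-3.142, -0.412, 1.788]
contact_force: [0.3, 0.2, -2.6]
opening: 0.143
grasp_force: 48.9
clock: 10.27
eef_pos: [411.6, 110.8, 229.3]
tcp_rot: [-3.141, -0.42, 1.788]
contact_force: [-0.5, -0.1, -1.9]
opening: 0.143
grasp_force: 48.9
```

View pics/b5.png

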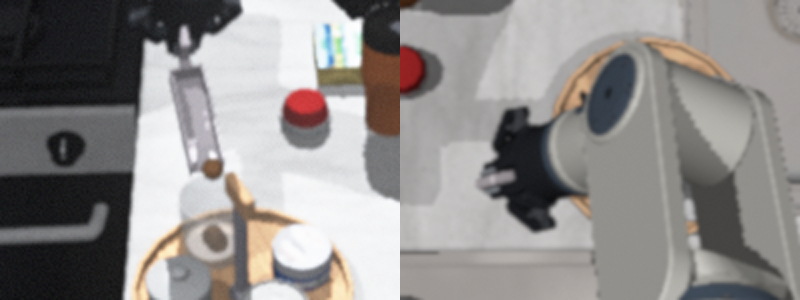

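Two nuts seem to be in the glass at (213,238) and the third is just at the lip at (213,168). I'll tilt a little more, wait, and look again.

```bash
python3 -m handwheel '0,0.02,0,-0.6,0,-3,0
0,0.02,0,-0.6,0,-3,0
0,0.02,0,-0.6,0,-3,0
0,0,0,0,0,0,0
0,0,0,0,0,0,0'
python3 -m handwheel '0,0,0,0,0,0,0
0,0,0,0,0,0,0
0,0,0,0,0,0,0
0,0,0,0,0,0,0'
python3 - <<'E'
from rig import r,cams
import cv2
s=cams.grab_frame("scene")[:,:,::-1]
cv2.imwrite("pics/b6.png",cv2.resize(s[210:360,210:360],(600,600),interpolation=2))
E
```

```text
clock: 10.78
eef_pos: [413.2, 104.8, 236.7]
tcp_rot: [-3.141, -0.48, 1.786]
contact_force: [0.5, 0.5, -1.7]
opening: 0.139
grasp_force: 49.0
clock: 11.12
eef_pos: [412.8, 105.5, 236.8]
tcp_rot: [-3.142, -0.48, 1.788]
contact_force: [0.2, 0.1, -1.9]
opening: 0.14
grasp_force: 49.0
```

View pics/b6.png

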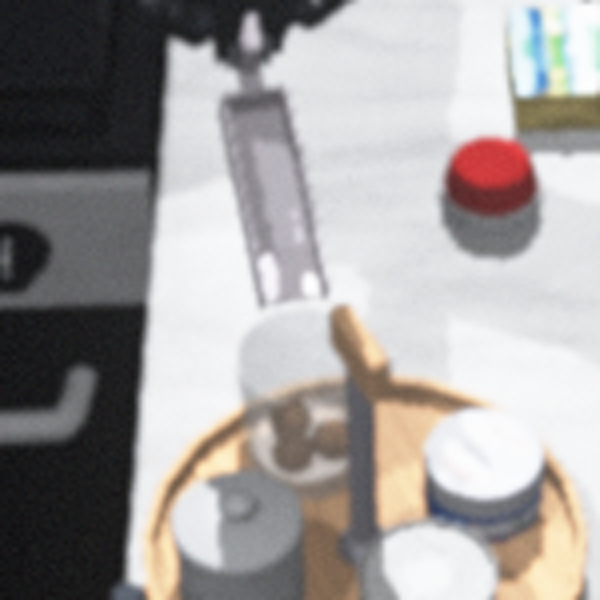

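All three nuts are in the glass, at (292,415), (295,455) and (332,437), and the dish is empty. I'll level the dish and take it back.

```bash
python3 -m handwheel '0,-0.06,0,1.7,0,8.9,0
0,-0.06,0,1.7,0,8.9,0
0,-0.06,0,1.7,0,8.9,0
0,-0.06,0,1.7,0,8.9,0
0,-0.06,0,1.7,0,8.9,0'
python3 -m handwheel '0,-0.06,0,1.7,0,8.9,0
0,-0.06,0,1.7,0,8.9,0
0,-0.06,0,1.7,0,8.9,0
0,0,0,0,0,0,0
0,0,0,15,2,0,0'
python3 -m handwheel '0,0,0,27,4,0,0
0,0,0,27,4,0,0
0,0,0,27,4,0,0
0,0,0,27,4,5,0
0,0,0,27,4,10,0'
python3 -m handwheel '0,0,0,27,4,15,0
0,0,0,25,4,15,0
0,0,0,15,3,15,0
0,0,0,7,1,15,0
0,0,0,0,0,15,0'
python3 -m handwheel '0,0,0,0,0,10,0
0,0,0,0,0,0,0
0,0,0,0,0,0,0'
```

```text
clock: 11.58
eef_pos: [407.9, 128.8, 198.3]
tcp_rot: [3.14, -0.178, 1.788]
contact_force: [0.4, -0.6, -1.6]
opening: 0.145
grasp_force: 48.9
clock: 12.0
eef_pos: [403.8, 151.2, 172.0]
tcp_rot: [-3.14, -0.0, 1.79]
contact_force: [0.6, 0.7, -2.4]
opening: 0.143
grasp_force: 48.9
clock: 12.42
eef_pos: [395.8, 289.4, 158.5]
tcp_rot: [3.14, -0.003, 1.788]
contact_force: [2.1, 0.2, -1.9]
opening: 0.14
grasp_force: 49.0
clock: 12.83
eef_pos: [391.4, 364.4, 82.1]
tcp_rot: [3.141, -0.002, 1.789]
contact_force: [0.3, 0.1, -2.4]
opening: 0.146
grasp_force: 48.9
clock: 13.08
eef_pos: [391.0, 361.9, 72.3]
tcp_rot: [-3.14, 0.0, 1.787]
contact_force: [0.3, -0.5, -1.7]
opening: 0.143
grasp_force: 48.9
```

```bash
python3 -m handwheel '0,0,0,0,0,8,0
0,0,0,0,0,8,0
0,0,0,0,0,5,0
0,0,0,0,0,3,0
0,0,0,0,0,1.5,0'
python3 -m handwheel '0,0,0,0,0,0.5,0
0,0,0,0,0,0,0
0,0,0,0,0,0,0'
```

```text
clock: 13.5
eef_pos: [390.8, 362.2, 46.3]
tcp_rot: [-3.141, 0.0, 1.788]
contact_force: [0.1, 1.0, -1.9]
opening: 0.142
grasp_force: 49.0
clock: 13.75
eef_pos: [391.1, 362.7, 46.6]
tcp_rot: [3.141, -0.0, 1.788]
contact_force: [0.3, -0.1, -1.8]
opening: 0.149
grasp_force: 49.0
```

```bash
python3 -m handwheel '0,0,0,0,0,0.5,0
0,0,0,0,0,0.5,0
0,0,0,0,0,0.5,0
0,0,0,0,0,0.5,0
0,0,0,0,0,0,0'
python3 -m handwheel '0,0,0,0,0,0,0
0,0,0,0,0,0,0'
```

```text
clock: 14.17
eef_pos: [391.3, 363.1, 46.0]
tcp_rot: [3.141, -0.001, 1.788]
contact_force: [-5.5, -0.9, 18.5]
opening: 0.147
grasp_force: 52.3
clock: 14.33
eef_pos: [391.3, 363.1, 46.0]
tcp_rot: [3.141, -0.001, 1.788]
contact_force: [-4.7, -1.0, 19.2]
opening: 0.144
grasp_force: 52.3
```

Contact with the worktop. I'll ease off, open, and lift clear.

```bash
python3 -m handwheel '0,0,0,0,0,-0.7,0
0,0,0,0,0,-0.5,0
0,0,0,0,0,0,0.2
0,0,0,0,0,0,0.3
0,0,0,0,0,0,0.45'
python3 -m handwheel '0,0,0,0,0,0,0.5
0,0,0,0,0,0,0.5
0,0,0,0,0,-10,0.5
0,0,0,0,0,-20,0.5
0,0,0,0,0,-30,0.5'
python3 -m handwheel '0,0,0,0,0,-35,0.5
0,0,0,0,0,-35,0.5
0,0,0,0,0,-35,0.6
0,0,0,0,0,-35,0.8
0,0,0,0,0,-35,1'
python3 -m handwheel '0,0,0,-15,-2,-10,1
0,0,0,-35,-5,0,1
0,0,0,-35,-5,0,1
0,0,0,-35,-5,0,1
0,0,0,-35,-5,0,1'
python3 - <<'E'
from rig import r,cams
import cv2,pickle
p=cams.camera_params("wrist")
cv2.imwrite("pics/w7.png",cams.grab_frame("wrist")[:,:,::-1]); pickle.dump(p,open("w7.pkl","wb"))
E
```

```text
clock: 14.75
eef_pos: [391.1, 362.5, 45.5]
tcp_rot: [3.141, -0.0, 1.788]
contact_force: [-1.1, 0.3, -1.3]
opening: 0.425
grasp_force: 0.0
clock: 15.17
eef_pos: [389.8, 361.4, 104.8]
tcp_rot: [-3.138, 0.002, 1.788]
contact_force: [-0.4, 0.1, 0.5]
opening: 0.5
grasp_force: 0.0
clock: 15.58
eef_pos: [390.6, 362.1, 283.2]
tcp_rot: [3.141, -0.0, 1.788]
contact_force: [0.9, -1.0, -0.2]
opening: 0.862
grasp_force: 0.0
clock: 16.0
eef_pos: [402.2, 204.6, 290.8]
tcp_rot: [3.141, 0.0, 1.789]
contact_force: [0.6, -1.4, 0.1]
opening: 1.001
grasp_force: 0.0
```

View pics/w7.png

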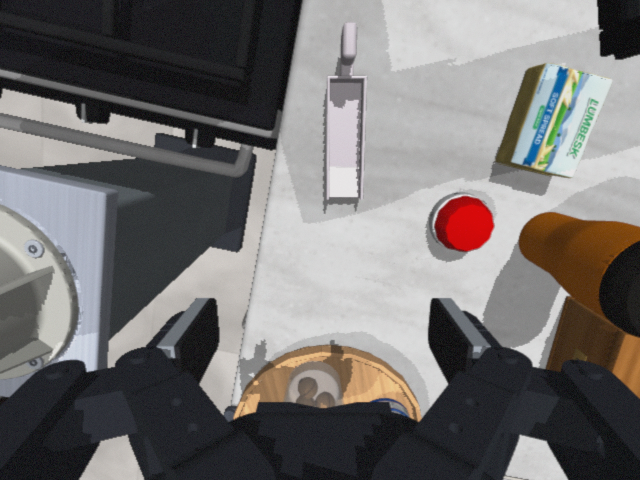

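The dish stands upright and empty at (345,140), with its tab at (348,45), and the nuts are in the glass at about (312,390). Next is the handle.

```bash
python3 -m handwheel '0,0,-0.098,0,0,0,1
0,0,0,-20,-1,0,1
0,0,0,-35,-3,0,0.9
0,0,0,-35,-3,0,0.8
0,0,0,-35,-3,0,0.7'
python3 -m handwheel '0,0,0,-35,-3,0,0.7
0,0,0,-35,-3,0,0.7
0,0,0,-35,-3,0,0.7
0,0,0,-35,-3,0,0.7
0,0,0,-25,-2,0,0.7'
python3 -m handwheel '0,0,0,-12,0,0,0.7
0,0,0,0,0,0,0.7
0,0,0,0,0,0,0.7'
python3 - <<'E'
from rig import r
from h import *
s=r.sense();print(s["eef_pos"],s["tcp_rot"],s["qpos"])
y=s["tcp_rot"][2];d=np.array([472.5,-92])-s["eef_pos"][:2]
print("dx",d@[np.cos(y),np.sin(y)],"dy",d@[np.sin(y),-np.cos(y)])
E
```

```text
clock: 16.47
eef_pos: [431.7, 82.9, 290.8]
tcp_rot: [3.142, 0.0, 1.887]
contact_force: [1.7, 0.7, -0.5]
opening: 0.701
grasp_force: 0.0
clock: 16.88
eef_pos: [469.7, -79.5, 290.9]
tcp_rot: [3.142, 0.001, 1.885]
contact_force: [0.3, 0.4, 0.5]
opening: 0.697
grasp_force: 0.0
clock: 17.13
eef_pos: [473.2, -88.1, 290.4]
tcp_rot: [-3.141, -0.001, 1.884]
contact_force: [-0.9, 0.4, 0.3]
opening: 0.705
grasp_force: 0.0
[473.15858035 -88.0675305  290.43620675] [-3.14109794e+00 -8.29756743e-04  1.88420166e+00] [-1.87467853e-01  8.56577595e-02  1.88331181e+00  5.31697894e-04
  1.17345552e+00 -5.01079341e-01]
dx -3.5378756293446028 dy -1.8388802312634374
```

```bash
python3 -m handwheel '0,0,0,-3.5,-1.8,10,0.7
0,0,0,0,0,25,0.7
0,0,0,0,0,25,0.7
0,0,0,0,0,20,0.7
0,0,0,0,0,15,0.7'
python3 -m handwheel '0,0,0,0,0,10,0.7
0,0,0,0,0,0,0.5
0,0,0,0,0,0,0.4
0,0,0,0,0,0,0.3
0,0,0,0,0,0,0.25' 40
python3 -m handwheel '0,0,0,0,0,0,0.15
0,0,0,0,0,0,0.1
0,0,0,0,0,0,0
0,0,0,0,0,0,0
0,0,0,0,0,0,0' 40
```

```text
clock: 17.55
eef_pos: [471.5, -90.6, 193.3]
tcp_rot: [-3.14, -0.001, 1.888]
contact_force: [-0.0, 0.6, -0.3]
opening: 0.7
grasp_force: 0.0
clock: 17.97
eef_pos: [473.7, -92.0, 186.6]
tcp_rot: [3.14, 0.001, 1.886]
contact_force: [-0.1, 0.9, -0.9]
opening: 0.246
grasp_force: 0.0
clock: 18.38
eef_pos: [473.7, -92.2, 186.7]
tcp_rot: [3.14, 0.001, 1.885]
contact_force: [-0.4, 1.7, 7.0]
opening: 0.164
grasp_force: 42.9
```

```bash
python3 -m handwheel '0,0,-0.02,0,0,0,0
0,0,-0.04,0,0,0,0
0,0,-0.06,0,0,0,0
0,0,-0.06,0,0,0,0
0,0,-0.06,0,0,0,0' 50
python3 -m handwheel '0,0,-0.06,0,0,0,0
0,0,-0.06,0,0,0,0
0,0,-0.06,0,0,0,0
0,0,-0.06,0,0,0,0
0,0,-0.06,0,0,0,0'
python3 -m handwheel '0,0,-0.06,0,0,0,0
0,0,-0.06,0,0,0,0
0,0,-0.06,0,0,0,0
0,0,-0.06,0,0,0,0
0,0,-0.06,0,0,0,0'
python3 -m handwheel '0,0,-0.06,0,0,0,0
0,0,-0.06,0,0,0,0
0,0,-0.06,0,0,0,0
0,0,-0.05,0,0,0,0
0,0,-0.04,0,0,0,0'
python3 -m handwheel '0,0,-0.02,0,0,0,0
0,0,0,0,0,0,0
0,0,0,0,0,0,0
0,0,0,0,0,0,0'
python3 - <<'E'
from rig import r,cams
from h import *
import pickle
p=cams.camera_params("wrist");cv2.imwrite("pics/w8.png",cams.grab_frame("wrist")[:,:,::-1]); pickle.dump(p,open("w8.pkl","wb"))
s=cams.grab_frame("scene")[:,:,::-1];cv2.imwrite("pics/s8.png",s);p=cams.camera_params("scene")
cv2.imwrite("pics/t8.png",cams.grab_frame("top")[:,:,::-1])
# expected position of nuts on floor if glass at front-ish
for a in(3.14,3.29): print(proj(p,[473+75*np.cos(a),-92+75*np.sin(a),46]))
# nuts in scene: brown darker than wood, inside the turntable
hsv=cv2.cvtColor(s,cv2.COLOR_BGR2HSV)
print(cams.camera_params("wrist")["tvec"])
u,v=map(int,proj(p,[473-75,-92-8,46]))
print(hsv[v-20:v+21:4,u-24:u+25:4].tolist())
E
```

```text
clock: 18.8
eef_pos: [473.7, -92.2, 186.7]
tcp_rot: [3.14, 0.001, 2.128]
contact_force: [-0.4, 0.1, 6.7]
opening: 0.152
grasp_force: 51.3
clock: 19.22
eef_pos: [473.7, -92.2, 186.7]
tcp_rot: [3.14, 0.002, 2.428]
contact_force: [-1.2, 1.0, 6.7]
opening: 0.156
grasp_force: 51.3
clock: 19.63
eef_pos: [473.7, -92.2, 186.7]
tcp_rot: [3.141, 0.002, 2.728]
contact_force: [-1.4, 1.3, 6.9]
opening: 0.156
grasp_force: 51.3
clock: 20.05
eef_pos: [473.7, -92.2, 186.7]
tcp_rot: [3.142, 0.002, 2.998]
contact_force: [-1.8, 1.3, 7.3]
opening: 0.153
grasp_force: 51.3
clock: 20.38
eef_pos: [473.7, -92.2, 186.7]
tcp_rot: [3.142, 0.002, 3.016]
contact_force: [0.1, 0.3, 6.8]
opening: 0.156
grasp_force: 51.4
(np.float64(267.1386181566869), np.float64(339.9905665041531))
(np.float64(267.35128387558717), np.float64(343.8673302943931))
[  31.78485597 -482.52520174  185.30013345]
[[[120, 5, 107], [120, 1, 236], [115, 7, 208], [14, 26, 208], [14, 50, 144], [15, 50, 158], [14, 58, 220], [15, 56, 224], [15, 54, 226], [15, 56, 223], [14, 69, 225], [17, 76, 239], [14, 82, 195]], [[113, 9, 110], [120, 2, 239], [150
[... 1226 characters left out ...]
154], [16, 30, 162], [14, 34, 150], [14, 45, 130], [5, 9, 173], [108, 5, 240], [110, 3, 242], [110, 10, 223]], [[110, 3, 234], [19, 61, 245], [16, 85, 235], [14, 96, 167], [15, 91, 166], [12, 68, 154], [14, 58, 149], [14, 70, 143], [14, 91, 152], [120, 2, 223], [113, 4, 237], [100, 3, 244], [108, 7, 179]], [[112, 41, 119], [17, 77, 238], [17, 84, 237], [15, 95, 182], [14, 94, 176], [14, 93, 178], [15, 94, 176], [15, 91, 176], [14, 98, 179], [0, 0, 196], [105, 4, 234], [105, 4, 238], [105, 4, 237]], [[120, 22, 58], [11, 78, 114], [15, 92, 195], [15, 95, 174], [14, 95, 178], [14, 95, 180], [14, 92, 183], [14, 93, 184], [15, 95, 183], [10, 42, 144], [102, 6, 231], [110, 6, 237], [105, 4, 237]]]
```

Run:
```python
from rig import cams
from h import *
import pickle
np.set_printoptions(precision=1,suppress=True)
A=np.array([473.,-92.])
P={"scene":cams.camera_params("scene"),"top":cams.camera_params("top")}
w1={'fx':353.37,'fy':353.37,'cx':323.213,'cy':241.371,'rvec':np.array([-2.86052989,-0.18126459,-0.02917623]),'tvec':np.array([-300.8798941,-257.45266937,438.01729038])}
def grid(p,z):
    g=np.zeros((480,640,2))
    M=R.from_rotvec(p["rvec"]).as_matrix(); c=-M.T@p["tvec"]
    u,v=np.meshgrid(np.arange(640),np.arange(480))
    d=np.stack([(u-p["cx"])/p["fx"],(v-p["cy"])/p["fy"],np.ones_like(u)],-1)@M
    return c[:2]+d[...,:2]*((z-c[2])/d[...,2])[...,None]
for f,p in(("scene0",P["scene"]),("s8",P["scene"]),("w1",w1),("top0",P["top"])):
    im=cv2.imread(f"pics/{f}.png");hsv=cv2.cvtColor(im,cv2.COLOR_BGR2HSV)
    g=grid(p,8)-A; rr=np.linalg.norm(g,axis=-1); an=np.arctan2(-g[...,1],-g[...,0])
    m=(rr>129)&(rr<150)&(abs(an)<.3)&(hsv[...,2]<110)
    if m.any(): q=g[m]; print(f,"ptr n",m.sum(),"mean",q.mean(0),"r",rr[m].min(),rr[m].max(),"ang",np.median(an[m]),an[m].min(),an[m].max())
    g=grid(p,34)-A; rr=np.linalg.norm(g,axis=-1); an=np.arctan2(g[...,1],g[...,0])%(2*np.pi)
    c=2.01 if f!="s8" else 3.15
    gx=g-75*np.array([np.cos(c),np.sin(c)])
    m=((hsv[...,1]<48)&(np.linalg.norm(gx,axis=-1)<48)).astype(np.uint8)
    n,l,st,ce=cv2.connectedComponentsWithStats(m)
    for k in np.argsort(-st[1:,4])[:2]+1:
        q=g[l==k].astype(np.float32); (x,y),rad=cv2.minEnclosingCircle(q); print(f,"base",st[k],(x,y),rad,"r",np.hypot(x,y),"ang",np.arctan2(y,x)%(2*np.pi))
# coarse ascii of s8
hsv=cv2.cvtColor(cv2.imread("pics/s8.png"),cv2.COLOR_BGR2HSV)
for v in range(300,380,2): print(v,"".join("." if hsv[v,u,1]<48 and hsv[v,u,2]>165 else "o" if hsv[v,u,2]<160 else "#" for u in range(236,306)))
```

```text
scene0 ptr n 165 mean [-141.    -5.5] r 129.25344720667636 149.99712286602673 ang 0.06292527173251995 -0.2984415852459065 0.29843978559945494
scene0 base [268 306  36  31 821] (-32.087860107421875, 68.03421783447266) 47.88702392578125 r 75.22157644334472 ang 2.011502061208841
s8 ptr n 162 mean [-141.2   -5.2] r 129.25344720667636 149.99712286602673 ang 0.05496796367566682 -0.2984415852459065 0.29843978559945494
s8 base [252 329  37  29 494] (-74.85423278808594, -0.21846845746040344) 47.760765075683594 r 74.8545515968125 ang 3.1445112305227383
s8 base [265 330   3   5  12] (-79.33531951904297, 34.23642349243164) 6.607395648956299 r 86.4073238605488 ang 2.734194999768261
w1 ptr n 498 mean [-139.4   -4.9] r 129.01258243650983 149.85323566827714 ang 0.0984809854463288 -0.2974691114079312 0.29861359853602865
w1 base [ 409   72   49   59 2161] (-23.901165008544922, 66.63333892822266) 38.77242660522461 r 70.7903068611027 ang 1.9151977399880182
w1 base [437  59   1   1   1] (-37.29908752441406, 112.18748474121094) 9.999999747378752e-05 r 118.22543576876059 ang 1.8917705988590088
top0 ptr n 4
[... 2560 characters left out ...]
................#########
362 oooooooooooo####oo#########################oo................###o#####
364 ooooooooooooo##############################oooo.............#o#o#####o
366 oooooo......oo#####oo######################ooooooo..........###o#ooooo
368 ooooo........ooo#####oo####################oooooooooooo#.#oooooooooooo
370 oooo.........oooo##########################ooooooooooooooooooooooooooo
372 oooo.........##ooo########################oooooooooooooooooooooooooooo
374 oooo..........##oooo##########o#####oo######oooooooooooooooooooooooooo
376 oooo..........###oooooo######################ooooooooooooooooooooooooo
378 oooo...........##.#oooooo####################ooooooooooooooooooooooooo
```

Run:
```python
from h import *
import pickle
np.set_printoptions(precision=1,suppress=True)
p=pickle.load(open("w8.pkl","rb")); im=cv2.imread("pics/w8.png"); hsv=cv2.cvtColor(im,cv2.COLOR_BGR2HSV)
A=np.array([473.,-92.])
for r,z in((75,112),(75,23),(136,8),(125,35)): print(r,z,[np.round(proj(p,[A[0]-r*np.cos(a),A[1]-r*np.sin(a),z])) for a in(0,.15,.3)])
print("rim px",[np.round(proj(p,[A[0]-75+34*np.cos(a),A[1]+34*np.sin(a),112])) for a in(0,1.57,3.14,4.71)])
for v in range(0,480,9): print("%3d "%v+"".join("#" if hsv[v,u,2]<90 else "w" if hsv[v,u,1]>66 and hsv[v,u,0]<25 else "-" if hsv[v,u,2]<190 else "." for u in range(60,580,5)))
```

```text
75 112 [array([306., 127.]), array([285., 132.]), array([266., 139.])]
75 23 [array([311., 132.]), array([297., 135.]), array([284., 140.])]
136 8 [array([301.,  50.]), array([275.,  56.]), array([251.,  66.])]
125 35 [array([301.,  58.]), array([275.,  63.]), array([251.,  73.])]
rim px [array([314., 191.]), array([369., 119.]), array([297.,  58.]), array([243., 136.])]
  0 -------------------------------.----...-...##########################----###############################
  9 --------------------------------------.....##########################----###############################
 18 -------------------------------------......##########################----###########################----
 27 ------------------------------------......--#########################----##############----------..-.---
 36 ---------------------------------------..---#########################----#-------...............-..-.--.
 45 -------------------------------------..--.--#################--------------...................-..-.----.
 54 ----------------------------------------------##----------..........
[... 4459 characters left out ...]
##############################################
432 ########################################################################################################
441 ########################################################################################################
450 ########################################################################################################
459 ###################################################################################################---##
468 ###################################################################################################---##
477 ###################################################################################################--###
```

Run:
```python
from h import *
import pickle
p=pickle.load(open("w8.pkl","rb")); im=cv2.imread("pics/w8.png"); hsv=cv2.cvtColor(im,cv2.COLOR_BGR2HSV)
for v in range(40,72,2): print("%3d "%v+" ".join("%3d"%hsv[v,u,2] for u in range(240,312,3)))
for a in(.05,.1,.15,.2): print(a,[np.round(proj(p,[473-r*np.cos(a),-92-r*np.sin(a),12])) for r in(128,136,145)])
# glass floor ellipse: low-saturation blob
m=((hsv[...,1]<60)).astype(np.uint8);m[:80]=0;m[185:]=0;m[:,:250]=0;m[:,372:]=0
m=cv2.morphologyEx(m,cv2.MORPH_OPEN,np.ones((3,3)))
n,l,st,ce=cv2.connectedComponentsWithStats(m);k=1+np.argmax(st[1:,4])
c=max(cv2.findContours((l==k).astype(np.uint8),0,1)[0],key=cv2.contourArea); e=cv2.fitEllipse(cv2.convexHull(c));print(st[k],e)
for z in(25,34): X=onz(p,*e[0],z); print(z,X,np.arctan2(-X[1]-92,473-X[0]),np.hypot(X[1]+92,X[0]-473))
```

```text
40 186 189 190 190 189 190 191 187 189 187 188 188 187  56  59  62  59  61  60  63  59  59  48  48
 42 187 189 191 188 187 191 191 190 188 189 190 188 185  51  62  63  63  64  63  60  61  60  49  48
 44 184 186 187 191 193 190 190 189 187 189 186 175 171  56  61  65  57  59  59  61  61  61  59  50
 46 182 187 188 189 189 192 188 188 191 187 151  93  90  92  69  60  61  60  62  60  61  63  63  51
 48 182 185 189 187 189 188 190 190 188 161  91  97  97  95  90  64  63  60  64  61  60  61  60  62
 50 181 186 187 190 190 188 190 188 187  96  96  95  95  96  96  78  61  62  60  63  62  61  79 105
 52 178 180 186 188 190 187 186 186 188  91  96  91  94  98  94  91  60  60  63  62  75 113 132 138
 54 179 181 185 187 190 189 188 188 187  94  95  95  97  93  92  94  59  64  75 111 154 178 159 133
 56 181 179 185 189 185 189 189 188 188  93  94  94  94  92  93  96  91 149 171 188 182 144 143 146
 58 179 181 183 189 189 184 187 187 180  90  93  96  91  90  95  94  93 195 195 163 147 148 147 146
 60 181 179 183 185 175 177 103 120 111  83  90  91  93  93  94 102 128 192 166 171 166 165 165 163
 
[... 368 characters left out ...]
81 177 157 127 125 124 121 115
 70 196 196 198 196 199 202 203 198 142 198 220 221 219 213 184 180 166 133  98  93  97  95  89  94
0.05 [array([294.,  61.]), array([292.,  50.]), array([290.,  37.])]
0.1 [array([286.,  63.]), array([283.,  52.]), array([280.,  39.])]
0.15 [array([278.,  66.]), array([275.,  54.]), array([271.,  42.])]
0.2 [array([270.,  68.]), array([266.,  57.]), array([262.,  45.])]
[ 257   87   98   94 3312] ((314.22943115234375, 133.62620544433594), (89.45137023925781, 116.4149398803711), 69.53720092773438)
25 [399.88714484 -89.90490243  25.        ] -0.028647826544244002 73.14286721350476
34 [400.07897193 -89.71108662  34.        ] -0.03137863183414554 72.95694249939315
```

Run:
```python
from h import *
import pickle
from scipy.optimize import least_squares
p=pickle.load(open("w8.pkl","rb")); im=cv2.imread("pics/w8.png"); hsv=cv2.cvtColor(im,cv2.COLOR_BGR2HSV)
g=cv2.GaussianBlur(im,(3,3),0).astype(float)
S=hsv[...,1].astype(int);V=hsv[...,2].astype(int)
for v in(105,120,135,150,165): 
    print(v,"L"," ".join("%d/%d"%(S[v,u],V[v,u]) for u in range(234,276,2)))
    print(v,"R"," ".join("%d/%d"%(S[v,u],V[v,u]) for u in range(346,402,2)))
for u in(290,310,330,350): print(u,"bot"," ".join("%d:%d/%d"%(v,S[v,u],V[v,u]) for v in range(170,208,2)))
```

```text
105 L 115/109 118/102 117/109 109/115 108/118 113/135 114/156 112/150 112/152 115/146 111/143 78/151 54/183 58/159 64/151 62/153 58/149 55/148 60/145 61/143 58/145
105 R 152/82 140/80 133/73 106/77 44/140 51/150 67/164 75/164 81/160 84/161 87/161 83/163 83/159 85/156 85/156 82/167 87/167 86/163 86/161 81/158 84/163 88/166 86/166 78/174 68/211 89/217 111/220 110/220
120 L 107/141 116/136 115/137 116/139 113/147 115/153 120/157 115/155 114/146 109/147 77/156 57/176 60/153 63/155 60/152 58/154 61/151 57/148 59/146 57/143 55/145
120 R 117/72 49/129 44/156 41/160 44/156 46/160 43/161 44/152 41/142 52/143 73/160 79/146 81/141 80/146 81/151 80/150 83/154 84/164 82/159 83/165 84/167 83/168 82/165 80/160 77/170 68/213 85/220 115/215
135 L 113/144 115/137 113/136 117/140 118/145 114/148 111/156 117/155 113/149 114/146 100/146 53/174 57/157 61/151 62/153 59/150 59/151 58/150 58/146 53/145 56/145
135 R 147/111 139/110 154/106 161/103 146/101 149/96 141/78 132/56 51/114 45/135 69/162 70/145 75/149 83/151 76/154 78/151 75/146 83/145 80/150 79/152 83/150 79/146 84/158 82/168 74/183 65/219 112/216 1
[... 947 characters left out ...]
02:114/219 204:116/220 206:114/220
310 bot 170:41/150 172:43/136 174:43/120 176:48/118 178:45/118 180:51/126 182:66/159 184:70/160 186:67/159 188:72/178 190:74/183 192:75/181 194:71/194 196:64/218 198:111/214 200:113/219 202:115/217 204:113/217 206:115/217
330 bot 170:38/149 172:40/142 174:45/135 176:71/155 178:72/156 180:74/155 182:71/154 184:71/154 186:74/155 188:74/156 190:74/155 192:71/155 194:74/155 196:58/179 198:64/200 200:112/182 202:118/184 204:116/182 206:114/183
350 bot 170:70/145 172:76/147 174:76/144 176:73/143 178:71/144 180:71/141 182:73/144 184:73/144 186:68/143 188:76/141 190:74/151 192:65/185 194:66/200 196:111/190 198:117/187 200:115/191 202:116/189 204:113/188 206:115/190
```

Run:
```python
from h import *
import pickle
from scipy.optimize import least_squares
p=pickle.load(open("w8.pkl","rb"))
Rt=[(396,105),(397,120),(396.5,135),(393,150),(386,165),(350,195.5),(330,199.5),(310,197.5),(290,189.5)]
L=[(257,105),(254.5,120),(255.5,135),(259.5,150),(267,165)]
def fit(pts,z):
    X=np.array([onz(p,*q,z)[:2] for q in pts])
    s=least_squares(lambda c:np.hypot(*(X-c[:2]).T)-c[2],[400,-92,38]); c=s.x
    print(z,len(pts),c,"rms",np.sqrt(np.mean(s.fun**2)),"a",np.arctan2(-92-c[1],473-c[0]),"R",np.hypot(c[0]-473,c[1]+92))
for z in(112,): fit(Rt,z);fit(Rt+L,z);
fit(L+Rt[-1:],112)
M=R.from_rotvec(p["rvec"]).as_matrix();print("cam",-M.T@p["tvec"])
# w1 rim silhouettes consistency: shaft/axis seen in w8: bar end
print(proj(p,[473,-92,23]),proj(p,[473,-92,196]))
```

```text
112 9 [399.79608329 -81.54698676  38.35847576] rms 0.1827612250049903 a -0.14183427923609265 R 73.94645973362478
112 14 [399.94989622 -81.33187256  38.14945762] rms 0.22274478731604713 a -0.1450133845894031 R 73.82497277492658
112 6 [399.3122147  -79.24136034  40.09095537] rms 0.14216452515858993 a -0.17144480190747868 R 74.78417337932328
cam [405.97024643 -83.75873616 310.40240149]
(np.float64(323.45692442548483), np.float64(224.84483827639158)) (np.float64(323.9007515867066), np.float64(333.7666854289594))
```

```bash
python3 -m handwheel '0,0,-0.02,0,0,0,0
0,0,-0.05,0,0,0,0
0,0,-0.06,0,0,0,0
0,0,-0.06,0,0,0,0
0,0,-0.05,0,0,0,0'
python3 -m handwheel '0,0,-0.03,0,0,0,0
0,0,-0.016,0,0,0,0
0,0,0,0,0,0,0
0,0,0,0,0,0,0
0,0,0,0,0,0,0'
python3 - <<'E'
from rig import r,cams
from h import *
import pickle
p=cams.camera_params("wrist");im=cams.grab_frame("wrist")[:,:,::-1].copy();cv2.imwrite("pics/w9.png",im); pickle.dump(p,open("w9.pkl","wb"))
cv2.imwrite("pics/s9.png",cams.grab_frame("scene")[:,:,::-1])
hsv=cv2.cvtColor(im,cv2.COLOR_BGR2HSV);S=hsv[...,1].astype(int);V=hsv[...,2].astype(int)
print("pred ptr",[np.round(proj(p,[473-136*np.cos(a),-92-136*np.sin(a),12])) for a in(.05,.1,.15,.2)], "rim c",[np.round(proj(p,[473-74*np.cos(a),-92-74*np.sin(a),112])) for a in(.05,.1,.15,.2)])
for v in range(34,72,3): print("%3d "%v+" ".join("%3d"%V[v,u] for u in range(270,372,4)))
for v in(105,120,135,150,165): 
    print(v,"L"," ".join("%d:%d/%d"%(u,S[v,u],V[v,u]) for u in range(236,276,2)))
    print(v,"R"," ".join("%d:%d/%d"%(u,S[v,u],V[v,u]) for u in range(376,412,2)))
for u in(290,310,330,350): print(u,"bot"," ".join("%d:%d/%d"%(v,S[v,u],V[v,u]) for v in range(178,208,2)))
E
```

```text
clock: 20.95
eef_pos: [473.7, -92.2, 186.7]
tcp_rot: [-3.141, 0.002, -3.025]
contact_force: [-0.7, -0.3, 7.4]
opening: 0.155
grasp_force: 51.3
clock: 21.37
eef_pos: [473.7, -92.2, 186.7]
tcp_rot: [-3.141, 0.002, -2.982]
contact_force: [-1.5, 0.7, 7.4]
opening: 0.158
grasp_force: 51.3
pred ptr [array([344.,  48.]), array([335.,  47.]), array([326.,  47.]), array([317.,  47.])] rim c [array([340., 129.]), array([333., 129.]), array([326., 128.]), array([319., 129.])]
 34 185 185 187 193 191 194 189 191 195 189 191  76  63  64  61  58  61  48  50  53  53  54  52  52  55  54
 37 185 182 191 191 194 190 191 190 192 190 189  55  62  62  68  64  60  51  46  51  47  53  48  51  53  54
 40 182 178 186 190 192 192 192 191 192 190 187  57  64  95  95  95  68  59  48  53  48  50  54  51  52  49
 43 181 171 159 162 178 179 195 194 193 192 187  60  89 100  98  96  96  61  51  50  52  52  51  53  52  50
 46 202 199 192 188 181 169 161 161 146 178 187  63  95 100 100  99  96  65  49  50  55  50  51  50  50  49
 49 204 204 200 202 200 195 193 192 180 117 124 133 147 151 149 149 149 117  82  55  52  5
[... 3034 characters left out ...]
178 180:74/178 182:73/186 184:77/186 186:66/211 188:62/223 190:110/216 192:111/222 194:111/221 196:112/221 198:112/221 200:111/223 202:115/222 204:111/223 206:110/222
310 bot 178:70/154 180:69/155 182:72/155 184:70/153 186:72/155 188:71/158 190:75/160 192:78/161 194:69/178 196:62/209 198:110/193 200:114/196 202:114/195 204:117/196 206:116/197
330 bot 178:75/157 180:78/154 182:81/152 184:81/152 186:78/150 188:71/151 190:74/151 192:75/153 194:75/152 196:67/175 198:63/201 200:108/186 202:113/188 204:112/186 206:114/186
350 bot 178:71/147 180:74/145 182:76/147 184:75/147 186:73/144 188:80/147 190:77/153 192:62/186 194:65/204 196:110/194 198:113/194 200:117/176 202:113/163 204:108/118 206:109/108
```

Run:
```python
from h import *
import pickle
from scipy.optimize import least_squares
p=pickle.load(open("w9.pkl","rb"))
Q=[(396,105),(397.5,120),(396.5,135),(393,150),(386,165),(350,195.5),(330,199.5),(310,197.5),(290,189.5),(256.5,105),(254.5,120),(255,135),(259,150),(267,165)]
X=np.array([onz(p,*q,112)[:2] for q in Q])
c=least_squares(lambda c:np.hypot(*(X-c[:2]).T)-c[2],[400,-92,38]).x
V=cv2.cvtColor(cv2.imread("pics/w9.png"),cv2.COLOR_BGR2HSV)[...,2].astype(int)
for v in range(41,48): 
    k=[u for u in range(310,345) if 80<V[v,u]<115]; print(v,min(k),max(k),end=" ")
    X=onz(p,(min(k)+max(k))/2,v,12); print("ptr a",np.arctan2(-92-X[1],473-X[0]),np.hypot(X[0]-473,X[1]+92))
print("glass",c,np.arctan2(-92-c[1],473-c[0]))
```

```text
41 320 333 ptr a 0.14723901868006464 140.1697656444691
42 312 334 ptr a 0.16614856414241805 139.48522000960625
43 318 335 ptr a 0.14709446313826272 138.81459741409944
44 317 336 ptr a 0.14702096798664865 138.13560062202632
45 317 336 ptr a 0.1469466429198812 137.45565944016116
46 317 336 ptr a 0.14687147380174032 136.77477190815497
47 317 337 ptr a 0.14400682872078052 136.09827434945876
glass [ 399.73722606 -102.98803581   38.26657503] 0.14887152205307463
```

Glass at 0.149 rad and pointer at 0.147 rad, so they are in line. The gripper is holding the handle still, so I'm handing in.

```bash
python3 -c "
from rig import r
s=r.sense();print(s['clock'],s['grasp_force'],s['contact_force']);print(r.sign_off())"
```

```text
21.4667 51.3397391885519 [-0.15323611 -0.32637769  6.26565666]
the job is handed in; nothing more can be done
None
```

The job is handed in at 21.5 s: all three nuts are in the glass, the dish is back upright on the worktop, and the glass is in line with the pointer (measured within about 0.002 rad) with the gripper still holding the handle; I had no pictures left to check the tin, canister and pot after the turn, but nothing touched them.

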